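# Refit the axle of the edge-dye roller box

### The arm

A 6-joint arm with a two-finger parallel gripper is mounted at the origin on a cart in front of the work surface, level with it; the furniture and walls round the work are solid. World frame = base frame: x ahead of the robot, y to its left, z up, the work surface at z = 0. Lengths are in m, angles in degrees, forces in N, time in s.
With the tool pointing down it reaches from about 0.375 to 0.9 m from the base axis. Payload 3.1 kg.
Tool frame: the origin (TCP) lies at the very end of the fingers, on their centre line; the grasp point (between the pads) lies 19 mm behind it; x points along the fingers, z is the direction in which the jaws open and shut, and the axes are right-handed (so a half turn about x gives the same grasp; the last joint's range is limited). The gripper opens to 87 mm and grips with 3 to 60 N. Pads are 19 mm wide; open, the fingers measure 117 mm over their backs; the gripper's body (75 mm by 190 mm) begins 51 mm behind the grasp point.
Start: joints at [55.72, 30.224, 82.088, -0, 67.689, -10.227], TCP at [0.255, 0.571, 0.223] pointing down, gripper open.
Joint ranges: [-176.69, 176.69], [-43.24, 126.21], [12.49, 139.97], [-82, 262], [0, 151.66], [-163.58, 163.58]. Speed limits (degrees/s): [159.86, 159.86, 180, 180, 180, 180].

### API

Orientations are given as a 3x3 rotation matrix whose columns are the frame's x, y, z axes.
In Python, from rig import bot gives the robot as it stands.
- The arm moves only by the tool send_rows, never from a script. Its arguments are lists of equal length, an entry for each row: "fingers": the opening, from 0 (shut) to 1 (fully open); "dp": the shift along the world's x, y, z in mm, a list of three; "turn": the turn, a rotation vector about the world's x, y, z in rad, a list of three. In form: {"fingers": [fingers, ...], "dp": [[tx, ty, tz], ...], "turn": [[rx, ry, rz], ...]}. A call has 1 to 10 rows; each row is the pose to reach, as a shift and turn from the pose measured when the call began; what a row does not reach only later rows make up. A row lasts 1/12 s, in which the tool goes at most 41.7 mm and 7.16 degrees, less where a joint would pass 70% of its speed; a pose out of reach is approached as far as the arm can. A call with a gripper value outside its range is refused whole. The fingers move at their own pace and stop on an object; the grip force is fixed at half the most. Time passes only in rows, so rows that repeat a pose let the fingers close. It gives the time, the measured TCP pose, the force and the opening at its end, in the units of the state.
- bot.read_state(): the state, without advancing time (a new reading comes with each control period).
- bot.capture(name): name is "side" or "top"; returns a dict with "img" (420x560x3 uint8, blue, green, red), "z_map" (420x560 float32, m along the optical axis (not along the pixel's ray), 0 where there is no reading), "mtx" (3x3 intrinsics, pixels), "origin" and "orientation" of the camera in the world. Camera axes: x right, y up, looking along -z (the intrinsics and any distortion apply to the point x, -y, -z); pixel columns grow to the right and rows downward; lengths in m; the calibration is good to about 2 mm. A picture is of the moment at which its call begins.
- bot.hand_in(): hands the job in, once; it reports no verdict.
The state is a dict: "time_s": time; "joint_positions": joint angles; "qvel": joint speeds; "tau": joint torques, N m; "position": TCP position; "tcp_rot": TCP orientation; "force": force on the tool from outside, world axes, zero at the start; "moment": the same for the moment, N m; "opening": opening from 0.0 (shut) to 1.0 (fully open).
Only numpy, scipy, OpenCV 4.12 (cv2) and the standard library are available. Lean on these libraries where they do the work, as an engineer would, in place of code of your own. Each camera call takes 0.05 s, during which the arm holds its last target.

### The job

The roller of the blue edge-dye box has been cleaned and laid back in its trough, and its axle lies on the wooden drying rest: refit the axle through the brass bush at the right-hand end of the box. Start it by holding the bare steel shank and slide it part of the way (about half) through the roller, let go, then take it further back by the wooden handle and push it fully home, so that the brass collar sits against the bush and the axle carries the roller. Let go at the end, and do not knock over the glass jar that stands in front of the box.

Things in the scene. Friction and masses are not known exactly. Their poses are not given: they have to be found in the camera images.
- dye_box: blue metal roller box with brass bushes, fixed: base 104 x 176 mm, 87 mm high. Origin on the desk under its centre, z up, y along the bore, the way the axle is pushed. Bore 15 mm wide, axis 58 mm above the origin. Cheeks 72 to 76 mm wide span y = -80 to -64 and 64 to 80 mm; between them the roller's trough, walls 62 mm high, wiper blade behind 80 mm
- bush (a point): centre of the outer face of the brass bush on the right-hand cheek, 27 mm across, standing 4 mm out of the cheek: the mouth of the bore, at (0, -84, 58) mm in the box's frame; its axes are the box's
- roller: loose aluminium roller lying in the trough, 48 mm in diameter, 120 mm long, with a 16 mm bore; origin at its centre, y along its bore. It lies with its bore about 1 mm below the bushes' axis and can be lifted by the axle; 0.25 kg.
- axle: steel shank 12 mm thick with tapered tip, brass collar 26 mm across, 4 mm thick, dark wooden handle 23 mm across, 41 mm long; 210 mm in all, 0.17 kg. Origin on its centre line near its balance point; y along it to the tip: tip at +105 mm, collar's front face at -60, handle -64 to -105. Starts level in one of the rest's two slots
- axle_tip (a point): the tip of the axle, on its centre line, 105 mm ahead of the axle's origin (taper: last 7 mm)
- axle_collar (a point): centre of the front face of the axle's collar, 165 mm behind the tip; meets point bush when the axle is home
- axle_handle (a point): middle of the wooden handle, on the axle's centre line, 25 mm behind the collar's front face
- axle_mid (a point): point on the axle's centre line, 24 mm ahead of its origin: lies at the middle of the roller when the axle is home
- rest: wooden drying rest, fixed: board 124 x 128 mm, two slotted rails 12 mm thick, 52 mm high at y = -48 and +48 mm. Origin on the desk under its centre. Slots at x = -40 and +40 mm, 15 mm wide, floor 40 mm high, open above: the axle lies in one along y (tip to +y, centre line 46 mm high, its origin midway between the rails, free to grip there), a brush in the other
- brush_red: thin red-handled paint brush, 144 mm long, lying in the other slot of the rest; not needed
- jar: glass jar with red lid, 67 mm across, 81 mm high, loose, in front of the box; origin under its centre
There are look-alikes about, which are no part of the job. There is more than one size of the roller; the one meant has the size given above.

How it is judged (in metres and radians):
On the way, in this order (a step that is already met when the one before it is completed fails the run):
1. the axle's tip is at least 15 mm inside the bush while the gripper holds the shank ahead of the collar (y of axle_tip in the frame of bush above 0.015 m and angle between the y axis of axle and the y axis of dye_box, either way round below 0.12 rad and y of the grasp point in the frame of axle above -0.055 m and contact force between the fingers and axle above 1 N and x of axle_tip in the frame of bush between -0.005 and 0.005 m and z of axle_tip in the frame of bush between -0.005 and 0.005 m), for 0.1 s.
2. the axle is part of the way in (tip 40 to 130 mm past the mouth of the bush) and the gripper has let go of it (y of axle_tip in the frame of bush between 0.04 and 0.13 m and angle between the y axis of axle and the y axis of dye_box, either way round below 0.12 rad and contact force between the fingers and axle below 0.05 N and x of axle_tip in the frame of bush between -0.008 and 0.008 m and z of axle_tip in the frame of bush between -0.008 and 0.008 m), for 0.2 s.
At the end, for the whole second after the job is handed in: The axle is home and at rest: the front face of its collar lies within 5 mm of the outer face of the right-hand bush, it is aligned with the bore within 0.05 rad, and the roller is on it (roller's centre within 10 mm of the middle of the axle) (distance between axle_collar and bush below 0.005 m and angle between the y axis of axle and the y axis of dye_box, either way round below 0.05 rad and distance between axle_mid and roller below 0.01 m and linear speed of each of axle, roller below 0.02 m/s); the robot touches nothing.
It fails at once if the jar is tipped over or shoved 50 mm (angle between jar's own z axis and vertical above 0.4 rad or distance of jar from where it was at the start of the episode above 0.05 m).
It also fails if it takes over 58 s, if anything falls off the work surface, if the arm or the gripper's body presses on something with over 40 N, if the wrist force passes 120 N, or if a joint passes its speed limit or range.

## Working session

There is one attempt and no reset: what is moved stays moved. The work goes in short steps, Python scripts to look and compute and a tool call to move; the robot and the scene stay as the last step left them, time stands still between calls to the robot, and variables do not carry over. Pictures are saved under pics/ and viewed, and the job is handed in when it is done.

Besides the shell and the picture viewer there is one more tool, called as name(argument=value, ...) on one line, values as JSON. send_rows: Moves the arm, as the interface text tells. Its arguments: {"type":"object","properties":{"fingers":{"type":"array","items":{"type":"number"}},"dp":{"type":"array","items":{"type":"array","items":{"type":"number"}}},"turn":{"type":"array","items":{"type":"array","items":{"type":"number"}}}},"required":["fingers","dp","turn"]}

```bash
mkdir -p pics; ls
cat > h.py <<'E'
import numpy as np, cv2
from rig import bot
def cap(n,name=None):
    c=bot.capture(n)
    if name: cv2.imwrite('pics/%s.png'%name,c['img'])
    return c
def world(c,u,v,d=None):
    K=np.array(c['mtx']); 
    if d is None: d=c['z_map'][int(round(v)),int(round(u))]
    p=np.array([(u-K[0,2])/K[0,0]*d,-(v-K[1,2])/K[1,1]*d,-d])
    return np.array(c['orientation'])@p+np.array(c['origin'])
def cloud(c):
    K=np.array(c['mtx']);d=c['z_map'];v,u=np.mgrid[:d.shape[0],:d.shape[1]]
    p=np.stack([(u-K[0,2])/K[0,0]*d,-(v-K[1,2])/K[1,1]*d,-d],-1)
    return p@np.array(c['orientation']).T+np.array(c['origin'])
def proj(c,P):
    K=np.array(c['mtx']);p=np.array(c['orientation']).T@(np.array(P)-np.array(c['origin']))
    return np.array([K[0,0]*p[0]/-p[2]+K[0,2],K[1,1]*-p[1]/-p[2]+K[1,2]])
E
python3 - <<'E'
from h import *
import pickle
s=bot.read_state();print(s)
for n in('side','top'):
    c=cap(n,n+'0');print(n,{k:(np.array(v).round(4).tolist()) for k,v in c.items() if k not in('img','z_map')},c.keys())
    pickle.dump(c,open(n+'0.pkl','wb'))
E
```

```text
pics
{'time_s': 0.0, 'joint_positions': array([ 5.57204366e+01,  3.02792370e+01,  8.21568092e+01, -2.07452079e-03,
        6.76880936e+01, -1.02275796e+01]), 'qvel': array([ 0.02544342,  0.03203433,  0.08923483, -0.05105299, -0.03121436,
       -0.03491835]), 'tau': array([-2.34697491e-04, -4.40036452e+01, -1.76596516e+01,  6.32374990e-02,
        5.81848703e-02, -1.45330782e-04]), 'position': array([0.25429388, 0.5701256 , 0.22156637]), 'tcp_rot': array([[-1.19264487e-03, -9.13181461e-01,  4.07551464e-01],
       [-1.80916414e-03,  4.07553058e-01,  9.13179737e-01],
       [-9.99997652e-01,  3.51771636e-04, -2.13816122e-03]]), 'force': array([ 0.10957003, -0.11592501, -0.38503239]), 'moment': array([0.04819227, 0.00336353, 0.02145874]), 'opening': 0.9984556908558474}
side {'mtx': [[479.1039, 0.0, 284.5323], [0.0, 479.1039, 211.3316], [0.0, 0.0, 1.0]], 'origin': [0.2592, -0.8574, 0.546], 'orientation': [[0.9385, 0.1818, -0.2934], [-0.3452, 0.5032, -0.7922], [0.0036, 0.8448, 0.5351]]} dict_keys(['img', 'z_map', 'mtx', 'origin', 'orientation'])
top {'mtx': [[428.1119, 0.0, 280.3821], [0.0, 428.1119, 204.8255], [0.0, 0.0, 1.0]], 'origin': [0.4227, -0.1499, 1.0437], 'orientation': [[0.0091, 0.9953, -0.0962], [-0.9999, 0.0086, -0.0051], [-0.0043, 0.0963, 0.9953]]} dict_keys(['img', 'z_map', 'mtx', 'origin', 'orientation'])
```

View pics/side0.png

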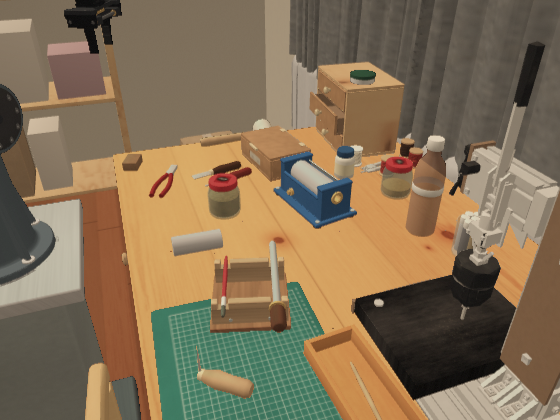

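View pics/top0.png

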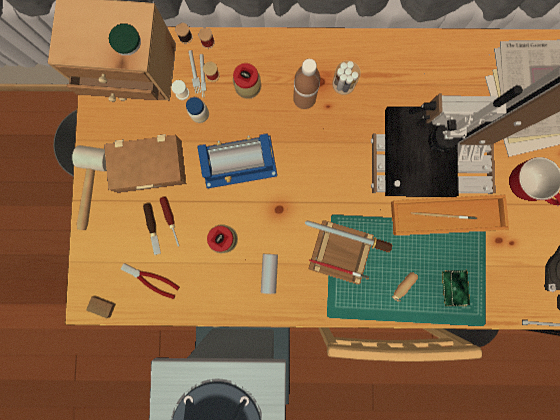

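Run:
```python
from h import *
import pickle
t=pickle.load(open('top0.pkl','rb'));s=pickle.load(open('side0.pkl','rb'))
def crop(c,u0,v0,w,h,k,n): cv2.imwrite('pics/%s.png'%n,cv2.resize(c['img'][v0:v0+h,u0:u0+w],None,fx=k,fy=k,interpolation=cv2.INTER_CUBIC))
crop(t,190,125,100,70,8,'tbox');crop(t,295,205,110,80,7,'trest')
crop(s,265,140,100,90,6,'sbox');crop(s,200,230,100,110,5,'srest')
```

```text
(no output)
```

View pics/tbox.png

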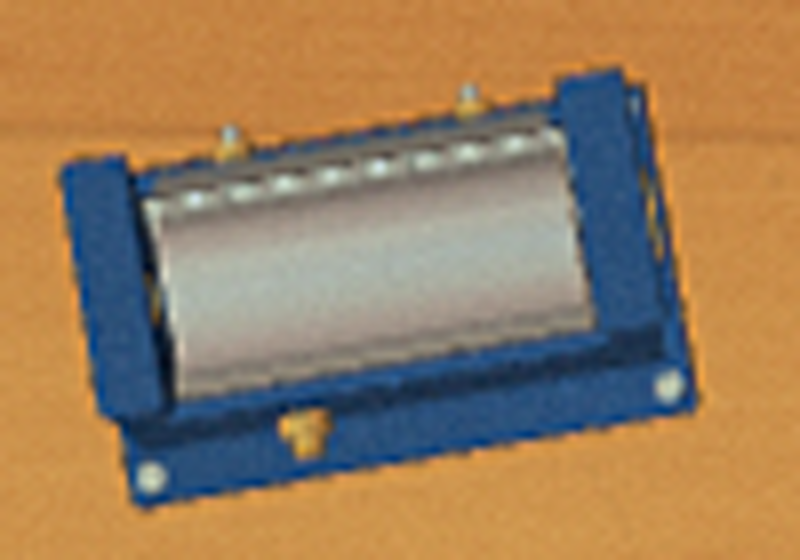

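View pics/trest.png

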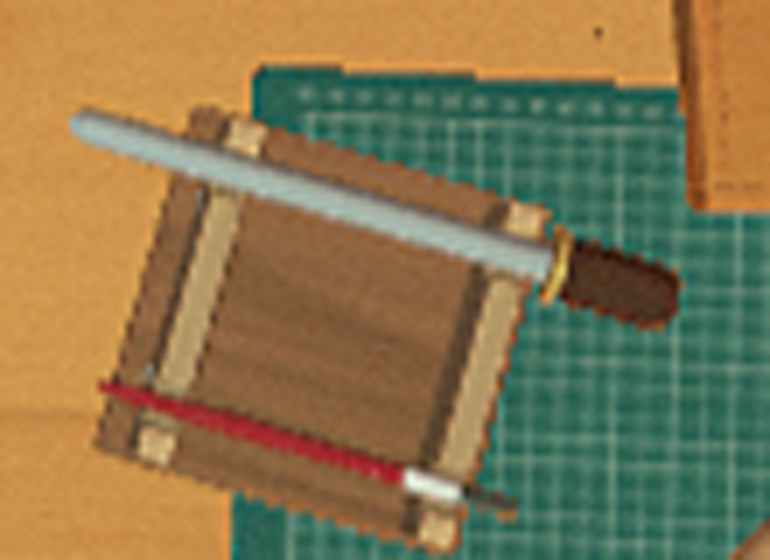

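View pics/sbox.png

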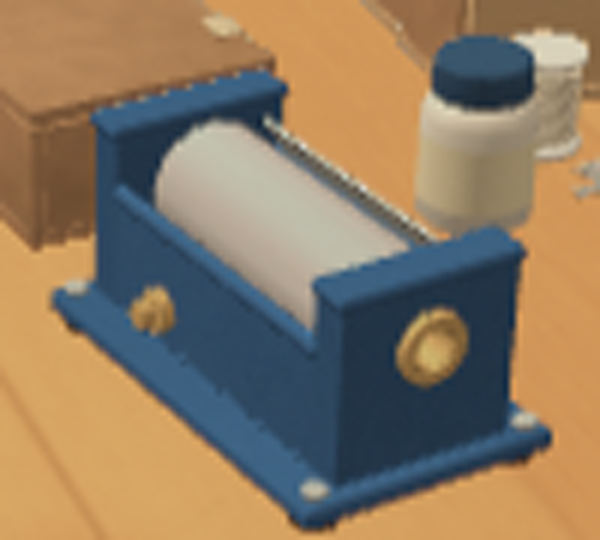

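View pics/srest.png

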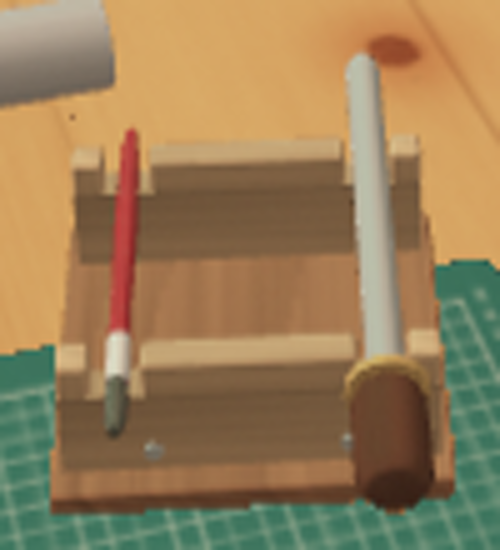

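Run:
```python
from h import *
import pickle
from scipy.optimize import least_squares
t=pickle.load(open('top0.pkl','rb'));s=pickle.load(open('side0.pkl','rb'))
P=cloud(t)
# cheek tops
sub=P[125:195,190:285]; z=sub[...,2]
m=(z>0.083)&(z<0.092)
n,l,st,ce=cv2.connectedComponentsWithStats(m.astype(np.uint8))
for i in range(1,n):
    if st[i,4]>40:
        q=sub[l==i]; r=cv2.minAreaRect((q[:,:2]*1000).astype(np.float32)); print('cheek',st[i],np.median(q,0).round(4),r)
# axle
sub=P[205:265,295:400];z=sub[...,2]
for a,b in((0.0,.0),):
    m=(z>0.049)&(z<0.06)
    n,l,st,ce=cv2.connectedComponentsWithStats(m.astype(np.uint8))
    for i in range(1,n):
        if st[i,4]>20:
            q=sub[l==i]; print('comp',st[i],np.median(q,0).round(4),cv2.minAreaRect((q[:,:2]*1000).astype(np.float32)))
# desk check
print('desk z',np.median(P[190:200,180:200,2]), P[190:200,180:200,2].std())
Q=cloud(s)
print('bush side',[world(s,265+x/6,140+y/6).round(4).tolist() for x,y in((405,352),(433,347),(462,340),(433,372))])
print('bushcentre px->top? tip side',world(s,200+362/5,230+62/5), 'desk',np.median(Q[225:235,300:310,2]))
for nm,(x,y) in dict(tip=(72,124),collar=(556,266),hend=(678,292)).items(): print(nm,world(t,295+x/7,205+y/7).round(4))
```

```text
cheek [ 70   8  13  33 261] [ 0.6427 -0.1111  0.0859] ((642.1871337890625, -111.010986328125), (75.11404418945312, 19.792394638061523), 10.574295997619629)
cheek [  8  19  13  33 273] [0.6156 0.0301 0.0858] ((615.69189453125, 30.14072036743164), (74.78133392333984, 19.786046981811523), 10.360345840454102)
comp [10 16 22 10 79] [ 0.4723 -0.2275  0.0511] ((473.5105895996094, -226.58580017089844), (49.80220031738281, 11.246200561523438), 73.08256530761719)
comp [ 32  17  66  30 383] [ 0.4408 -0.3524  0.0522] ((448.2523193359375, -327.0111999511719), (158.19778442382812, 27.10713005065918), 69.89154052734375)
comp [ 23  27  12  28 124] [ 0.4241 -0.244   0.0518] ((424.708251953125, -244.71922302246094), (11.769973754882812, 64.20970916748047), 74.00067901611328)
comp [64 39 11 21 99] [ 0.4065 -0.338   0.0518] ((405.59228515625, -338.51361083984375), (11.601393699645996, 48.72183609008789), 74.51350402832031)
desk z -0.0008100558959307502 0.00178353242759874
bush side [[0.6322, -0.1242, 0.0587], [0.6474, -0.1148, 0.0523], [0.6545, -0.1216, 0.0574], [0.643, -0.1243, 0.0488]]
bushcentre px->top? tip side [ 0.47566553 -0.21246075  0.05074758] desk -0.00017536405836238167
tip [ 0.4777 -0.2032  0.0464]
collar [ 0.4319 -0.3605  0.0606]
hend [ 0.4239 -0.415   0.0023]
```

Run:
```python
from h import *
import pickle
t=pickle.load(open('top0.pkl','rb'))
P=cloud(t)
o=np.array([.4484,-.304]);d=np.array([.279,.960]);d/=np.linalg.norm(d);nn=np.array([d[1],-d[0]])
for it in range(4):
    s=(P[...,:2]-o)@d; e=(P[...,:2]-o)@nn
    m=(abs(e)<.0075)&(s<.108)&(s>-.055)&(P[...,2]>.043)&(P[...,2]<.06)&((abs(s)<.038)|(s>.056)) 
    A=np.polyfit(s[m],e[m],1); print(m.sum(),A, P[m][:,2].max())
    o=o+nn*A[1]; d=d+nn*A[0]; d/=np.linalg.norm(d);nn=np.array([d[1],-d[0]])
m=(abs(e)<.008)&(P[...,2]>.035);print('s max',s[m&(s<.13)].max())
print(o,d,np.degrees(np.arctan2(d[0],d[1])))
from rig import bot
print(bot.read_state()['time_s'])
```

```text
268 [-0.00072989  0.00163416] 0.05627929387489783
281 [-0.00023516  0.00029451] 0.05627929387489783
281 [-1.45971271e-06  4.69155725e-08] 0.05627929387489783
281 [-9.06108580e-09  2.91225813e-10] 0.05627929387489783
s max 0.10678311103017368
[ 0.45025215 -0.30453806] [0.27814977 0.96053772] 16.14980847096553
0.1
```

send_rows(fingers=[1,1,1,1,0.9,0.8,0.7,0.6,0.5,0.5], dp=[[15,-25,0],[37,-60,0],[60,-97,0],[83,-135,0],[106,-172,0],[129,-210,0],[152,-247,0],[175,-285,0],[195,-320,0],[210,-350,0]], turn=[[0,0,-0.05],[0,0,-0.12],[0,0,-0.2],[0,0,-0.27],[0,0,-0.34],[0,0,-0.42],[0,0,-0.5],[0,0,-0.57],[0,0,-0.64],[0,0,-0.7]])

```text
time_s: 0.93
position: [0.463, 0.2223, 0.2215]
tcp_rot: [[-0.002, -0.433, 0.901], [-0.0, 0.901, 0.433], [-1.0, 0.0, -0.002]]
force: [1.1, 1.1, 0.5]
opening: 0.628
```

send_rows(fingers=[0.5,0.5,0.5,0.5,0.5,0.5,0.5,0.5,0.5,0.5], dp=[[0,-35,0],[0,-75,0],[0,-115,0],[0,-155,0],[0,-195,0],[0,-235,0],[0,-275,0],[0,-315,0],[0,-355,0],[-5,-395,0]], turn=[[0,0,-0.05],[0,0,-0.12],[0,0,-0.2],[0,0,-0.27],[0,0,-0.34],[0,0,-0.42],[0,0,-0.5],[0,0,-0.58],[0,0,-0.66],[0,0,-0.73]])

```text
time_s: 1.77
position: [0.4582, -0.1749, 0.2214]
tcp_rot: [[-0.001, 0.282, 0.959], [0.001, 0.959, -0.282], [-1.0, 0.001, -0.001]]
force: [0.0, 0.2, -0.4]
opening: 0.5
```

send_rows(fingers=[0.5,0.5,0.5,0.5,0.5,0.5], dp=[[-3,-35,-10],[-6,-75,-30],[-10,-115,-60],[-13,-148,-80],[-14,-153,-100],[-14,-153,-100]], turn=[[0,0,0],[0,0,0],[0,0,0],[0,0,0],[0,0,0],[0,0,0]])

```text
time_s: 2.27
position: [0.4418, -0.3296, 0.1169]
tcp_rot: [[-0.006, 0.286, 0.958], [0.005, 0.958, -0.286], [-1.0, 0.003, -0.007]]
force: [0.0, 0.6, 0.0]
opening: 0.499
```

Run:
```python
from h import *
s=bot.read_state();p=s['position'];R=s['tcp_rot'];print(s['time_s'],p,R.round(3).tolist(),s['opening'],s['joint_positions'].round(1))
print('need mm',(np.array([.4441,-.3256,.027])-p)*1000,'turn',np.radians(-16.15)-np.arctan2(R[1,2],R[0,2]))
c=cap('top','t1');cap('side','s1')
```

```text
2.2667 [ 0.44178891 -0.32964813  0.11691613] [[-0.006, 0.286, 0.958], [0.005, 0.958, -0.286], [-1.0, 0.003, -0.007]] 0.49931375049371135 [-48.3  33.2  97.9  -0.1  49.3 -31.6]
need mm [  2.3110872    4.04812636 -89.91613384] turn 0.008652547018544121
```

Run:
```python
import cv2
a=cv2.imread('pics/t1.png')[190:280,280:400];b=cv2.imread('pics/s1.png')[200:350,180:320]
a=cv2.resize(a,(560,420),interpolation=2);cv2.imwrite('pics/t1c.png',a);cv2.imwrite('pics/s1c.png',cv2.resize(b,(560,600)))
```

```text
(no output)
```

View pics/s1c.png

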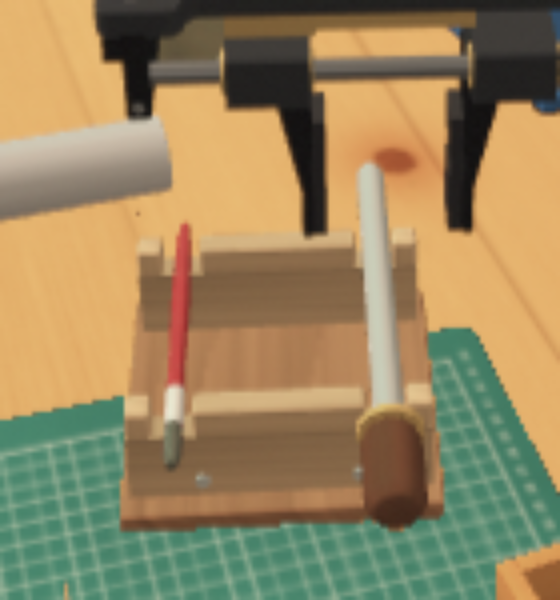

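The side crop shows the fingers (crop 315,235 and 458,230) straddling the axle (crop 370,170 to 392,525). The look-alikes are the loose roller at side (197,242), the red brush at (225,285) and the second jar at (397,177). The axle is the one with collar and wooden handle at side (275,270), so I'm going down on it.

send_rows(fingers=[0.5,0.5,0.5,0.5,0.5,0.5,0.5], dp=[[2,4,-20],[2,4,-45],[2,4,-65],[2,4,-80],[2,4,-90],[2,4,-90],[2,4,-90]], turn=[[0,0,0.009],[0,0,0.009],[0,0,0.009],[0,0,0.009],[0,0,0.009],[0,0,0.009],[0,0,0.009]])

```text
time_s: 2.95
position: [0.4457, -0.3225, 0.0311]
tcp_rot: [[-0.003, 0.274, 0.962], [0.004, 0.962, -0.274], [-1.0, 0.003, -0.004]]
force: [-1.2, 0.1, 0.7]
opening: 0.498
```

send_rows(fingers=[0.3,0.15,0,0,0,0,0,0,0], dp=[[0,0,0],[0,0,0],[0,0,0],[0,0,0],[0,0,0],[0,0,0],[0,0,0],[0,0,0],[0,0,0]], turn=[[0,0,0],[0,0,0],[0,0,0],[0,0,0],[0,0,0],[0,0,0],[0,0,0],[0,0,0],[0,0,0]])

```text
time_s: 3.7
position: [0.4438, -0.3219, 0.0313]
tcp_rot: [[-0.007, 0.273, 0.962], [0.006, 0.962, -0.273], [-1.0, 0.004, -0.008]]
force: [-4.8, -0.3, 4.6]
opening: 0.122
```

Run:
```python
from h import *
s=bot.read_state();p=s['position'];R=s['tcp_rot'];print(s['time_s'],p,R.round(3).tolist(),s['opening'],s['force'])
```

```text
3.7 [ 0.44376129 -0.32191059  0.03127182] [[-0.007, 0.273, 0.962], [0.006, 0.962, -0.273], [-1.0, 0.004, -0.008]] 0.12221906232585578 [-4.75366359 -0.32658245  4.58948807]
```

Run:
```python
from h import *
import pickle
t=pickle.load(open('top0.pkl','rb'));P=cloud(t)
m=(P[...,0]>.55)&(P[...,0]<.9)&(P[...,1]>-.45)&(P[...,1]<-.14)&(P[...,2]>.03)&(P[...,2]<.35)
n,l,st,ce=cv2.connectedComponentsWithStats(m.astype(np.uint8))
for i in range(1,n):
    if st[i,4]>20: q=P[l==i];print(st[i],q.min(0).round(3),q.max(0).round(3))
```

```text
[294  58  27  47 960] [ 0.764 -0.231  0.03 ] [ 0.811 -0.173  0.203]
[333  60  28  31 636] [ 0.801 -0.33   0.031] [ 0.863 -0.269  0.084]
[ 374   93   78  101 3221] [ 0.55 -0.45  0.03] [ 0.757 -0.368  0.304]
[447 119   5  11  40] [ 0.636 -0.45   0.282] [ 0.653 -0.445  0.294]
```

send_rows(fingers=[0,0,0,0,0,0], dp=[[0,0,5],[0,0,20],[0,0,40],[0,0,65],[0,0,90],[0,0,90]], turn=[[0,0,0],[0,0,0],[0,0,0],[0,0,0],[0,0,0],[0,0,0]])

```text
time_s: 4.2
position: [0.4461, -0.3242, 0.1256]
tcp_rot: [[-0.0, 0.273, 0.962], [-0.001, 0.962, -0.273], [-1.0, -0.001, 0.0]]
force: [-0.2, -1.0, -1.2]
opening: 0.126
```

Run:
```python
from h import *
s=bot.read_state();print(s['time_s'],s['position'],s['force'],s['opening'])
a=cap('top')['img'];b=cap('side')['img']
cv2.imwrite('pics/l1.png',cv2.resize(b[120:330,180:400],(630,600)))
```

```text
4.2 [ 0.44614385 -0.32416227  0.12560266] [-0.19345353 -0.98980811 -1.23394796] 0.12622144229877538
```

View pics/l1.png

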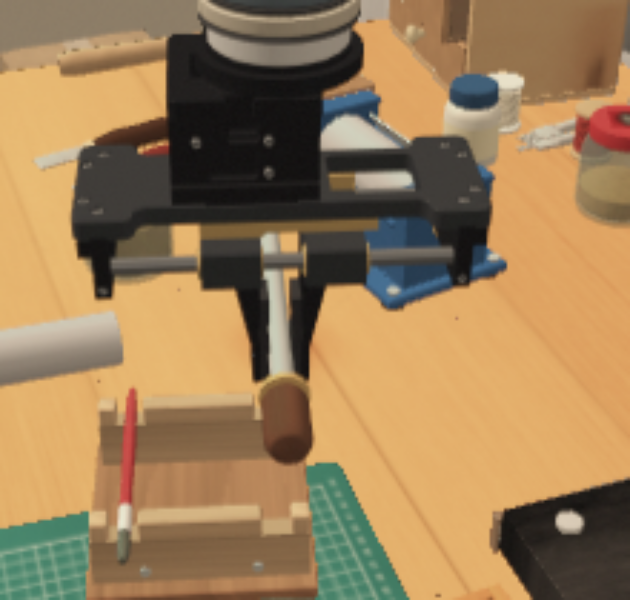

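```bash
cat >> h.py <<'E'
from scipy.spatial.transform import Rotation as Ro
BUSH=np.array([.6444,-.1230,.058]);YAW=10.63
def frame(yaw): return Ro.from_euler('z',yaw,degrees=True).as_matrix()
B=frame(YAW)
TOOLAX=np.array([-.0147,0,0])  # axle point in tool frame
SG=-.0185
def goal(depth,xo=0,zo=0,tilt=-15,sg=None,corr=np.eye(3)):
    """tip at depth past mouth; returns TCP pos and R"""
    sg=SG if sg is None else sg
    tip=BUSH+B@np.array([xo,depth,zo])
    G=tip+B[:,1]*(sg-.105)
    T0=np.array([[0,0,1],[0,1,0],[-1,0,0]],float).copy()  # x down,y=ybox,z=xbox
    R=Ro.from_rotvec(B[:,1]*np.radians(tilt)).as_matrix()@B@T0
    return G-R@TOOLAX,R
def cmd(p,R):
    s=bot.read_state();return ((p-s['position'])*1000).round(1),Ro.from_matrix(R@s['tcp_rot'].T).as_rotvec().round(4)
E
python3 - <<'E'
from h import *
import pickle
t=pickle.load(open('top0.pkl','rb'));P=cloud(t)
for x in (.66,.69,.71):
    m=(abs(P[...,0]-x)<.006)&(P[...,1]<-.34)&(P[...,1]>-.46);q=P[m];q=q[np.argsort(-q[:,1])];print(x,q[::6,1:].round(3).tolist())
T=goal(-.02);print(T, np.linalg.det(T[1]));
print(cmd(*T), cmd(T[0]+[0,0,.08],T[1]))
E
```

```text
0.66 [[-0.34, 0.001], [-0.343, -0.0], [-0.346, -0.001], [-0.35, 0.002], [-0.353, 0.001], [-0.355, 0.0], [-0.358, -0.002], [-0.362, 0.004], [-0.366, -0.002], [-0.368, 0.0], [-0.368, -0.0], [-0.369, 0.031], [-0.371, 0.03], [-0.374, 0.03], [-0.378, 0.031], [-0.38, 0.032], [-0.383, -0.002], [-0.385, 0.001], [-0.387, 0.014], [-0.388, 0.029], [-0.39, 0.031], [-0.393, -0.0], [-0.394, 0.054], [-0.395, 0.042], [-0.395, -0.001], [-0.396, 0.058], [-0.397, -0.0], [-0.4, 0.001], [-0.401, 0.055], [-0.405, 0.059], [-0.407, 0.057], [-0.41, 0.058], [-0.411, 0.225], [-0.412, 0.057], [-0.414, 0.236], [-0.415, 0.056], [-0.417, 0.058], [-0.418, 0.055], [-0.42, 0.055], [-0.423, 0.053], [-0.425, 0.053], [-0.426, 0.289], [-0.426, 0.261], [-0.426, 0.249], [-0.427, 0.056], [-0.427, 0.303], [-0.428, 0.261], [-0.429, 0.056], [-0.429, 0.262], [-0.43, 0.291], [-0.431, 0.237], [-0.431, 0.268], [-0.433, 0.056], [-0.435, 0.061], [-0.435, 0.058], [-0.436, 0.266], [-0.436, 0.28], [-0.436, 0.243], [-0.436, 0.237], [-0.437, 0.268], [-0.437, 0.256], [-0.437, 0.256], [-0.438, 0.294], [-0.438, 0.298], [-0.439, 0.054], [-0.
[... 2332 characters left out ...]
06, 0.057], [-0.409, 0.055], [-0.411, 0.054], [-0.415, 0.059], [-0.417, 0.058], [-0.42, 0.056], [-0.423, 0.054], [-0.427, 0.058], [-0.43, 0.056], [-0.433, 0.054], [-0.435, 0.055], [-0.438, 0.053], [-0.441, 0.058], [-0.443, 0.058], [-0.445, 0.059], [-0.448, 0.057], [-0.451, 0.056], [-0.454, 0.055], [-0.456, 0.055], [-0.46, 0.058]]
(array([ 0.67461022, -0.26333556,  0.04380089]), array([[ 2.54377425e-01, -1.84465989e-01,  9.49349474e-01],
       [ 4.77433112e-02,  9.82838898e-01,  1.78180463e-01],
       [-9.65925826e-01,  1.97820951e-18,  2.58819045e-01]])) 1.0
(array([230.4,  58.9, -78.2]), array([-0.0147, -0.2696,  0.4592])) (array([230.4,  58.9,   1.8]), array([-0.0147, -0.2696,  0.4592]))
```

send_rows(fingers=[0,0,0,0,0,0,0,0,0,0], dp=[[15,4,5],[40,10,10],[70,18,10],[100,26,10],[130,33,10],[160,41,8],[190,49,5],[215,55,3],[230,59,2],[230,59,2]], turn=[[-0.001,-0.018,0.03],[-0.002,-0.045,0.08],[-0.004,-0.08,0.14],[-0.006,-0.115,0.2],[-0.008,-0.15,0.26],[-0.01,-0.19,0.32],[-0.012,-0.225,0.38],[-0.014,-0.255,0.435],[-0.0147,-0.2696,0.4592],[-0.0147,-0.2696,0.4592]])

```text
time_s: 5.13
position: [0.6761, -0.2615, 0.1219]
tcp_rot: [[0.254, -0.187, 0.949], [0.05, 0.982, 0.18], [-0.966, 0.002, 0.259]]
force: [-0.7, -0.2, -2.0]
opening: 0.121
```

Run:
```python
from h import *
s=bot.read_state();print(s['time_s'],s['position'],s['force'],s['opening'],s['joint_positions'].round(1))
T=goal(-.02);print(cmd(*T))
a=cap('top')['img'];b=cap('side')['img']
cv2.imwrite('pics/p1s.png',b)
cv2.imwrite('pics/p1t.png',cv2.resize(a[90:270,190:430],(800,600)))
```

```text
5.1333 [ 0.67609244 -0.26149587  0.12193872] [-0.65406442 -0.20967547 -1.95070621] 0.12071933744569009 [-34.5  40.3  82.1  14.4  48.  -54. ]
(array([ -1.5,  -1.8, -78.1]), array([-0.0015, -0.0004, -0.0027]))
```

View pics/p1s.png

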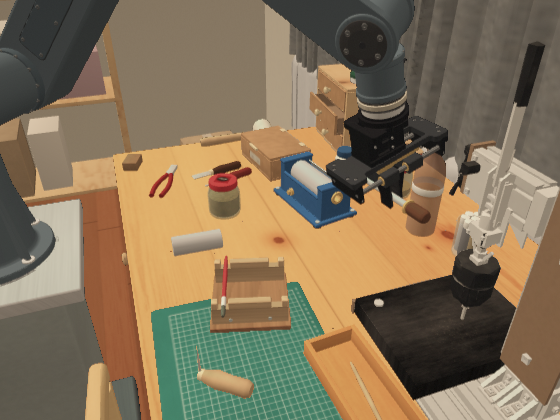

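View pics/p1t.png

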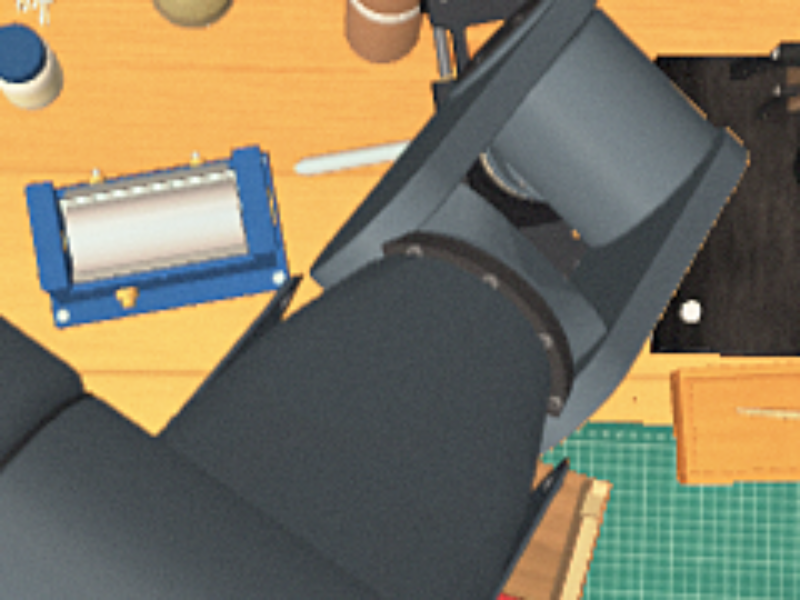

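Run:
```python
from h import *
for n in ('side','top'):
    c=cap(n);P=(cloud(c)-BUSH)@B
    # bottle
    import pickle
    P0=(cloud(pickle.load(open(n+'0.pkl','rb')))-BUSH)@B
    m=(P0[...,0]>.07)&(P0[...,0]<.2)&(abs(P0[...,1]+.05)<.045)&(P0[...,2]>-.02)&(P0[...,2]<.16)
    q=P0[m]
    for z in np.arange(-.02,.16,.03):
        w=q[(q[:,2]>=z)&(q[:,2]<z+.03)]
        if len(w): print(n,'bottle z%.2f'%z,len(w),'xmin',np.percentile(w[:,0],2).round(3),'y',np.percentile(w[:,1],[2,98]).round(3))
    d=np.abs(cloud(c)-cloud(pickle.load(open(n+'0.pkl','rb')))).sum(-1)
    g=P[(d>.03)&(P[...,0]>.03)&(P[...,0]<.2)&(P[...,2]<.35)&(P[...,2]>.08)&(P[...,1]<-.08)&(P[...,1]>-.25)]
    for z in np.arange(.08,.35,.03):
        w=g[(g[:,2]>=z)&(g[:,2]<z+.03)]
        if len(w)>5: print(n,'grip z%.2f'%z,len(w),'xmax',np.percentile(w[:,0],98).round(3),'y',np.percentile(w[:,1],[2,98]).round(3))
```

```text
side bottle z-0.02 43 xmin 0.104 y [-0.095 -0.005]
side bottle z0.01 16 xmin 0.104 y [-0.094 -0.087]
side bottle z0.04 22 xmin 0.103 y [-0.095 -0.086]
side bottle z0.07 30 xmin 0.104 y [-0.095 -0.086]
side bottle z0.10 3 xmin 0.117 y [-0.094 -0.092]
side bottle z0.13 6 xmin 0.124 y [-0.095 -0.092]
side grip z0.14 310 xmax 0.064 y [-0.181 -0.112]
side grip z0.17 734 xmax 0.064 y [-0.182 -0.112]
top bottle z-0.02 47 xmin 0.105 y [-0.095 -0.077]
top bottle z0.01 44 xmin 0.106 y [-0.094 -0.076]
top bottle z0.04 66 xmin 0.105 y [-0.094 -0.076]
top bottle z0.07 138 xmin 0.107 y [-0.094 -0.078]
top bottle z0.10 41 xmin 0.119 y [-0.095 -0.086]
top bottle z0.13 28 xmin 0.121 y [-0.095 -0.09 ]
top grip z0.14 43 xmax 0.067 y [-0.117 -0.106]
top grip z0.17 581 xmax 0.067 y [-0.177 -0.106]
```

send_rows(fingers=[0,0,0,0,0,0,0,0], dp=[[0,-1,-10],[-1,-2,-30],[-1.5,-2,-50],[-1.5,-2,-65],[-1.5,-2,-73],[-1.5,-2,-77],[-1.5,-2,-77],[-1.5,-2,-77]], turn=[[0,0,0],[-0.001,0,-0.002],[-0.001,0,-0.003],[-0.001,0,-0.003],[-0.001,0,-0.003],[-0.001,0,-0.003],[-0.001,0,-0.003],[-0.001,0,-0.003]])

```text
time_s: 6.0
position: [0.6717, -0.2656, 0.0468]
tcp_rot: [[0.253, -0.18, 0.95], [0.046, 0.984, 0.174], [-0.966, -0.0, 0.257]]
force: [-0.2, 0.3, -1.2]
opening: 0.128
```

Run:
```python
from h import *
import pickle
s=bot.read_state();print(s['time_s'],s['position'],s['force'],s['opening'])
T=goal(-.02);print(cmd(*T))
a=cap('top');b=cap('side');pickle.dump((a,b),open('c2.pkl','wb'))
cv2.imwrite('pics/p2s.png',cv2.resize(b['img'][150:250,300:440],(784,560),interpolation=2))
cv2.imwrite('pics/p2t.png',cv2.resize(a['img'][110:190,240:340],(800,640)[:2],interpolation=2)[:600])
for n,c in(('t',a),('s',b)): print(n,proj(c,BUSH),proj(c,BUSH-B[:,1]*.02),proj(c,BUSH-B[:,1]*.06),proj(c,BUSH-B[:,1]*.19))
```

```text
6.0 [ 0.67172908 -0.26562917  0.04678668] [-0.15527932  0.32640948 -1.21187728] 0.12751048743996737
(array([ 2.9,  2.3, -3. ]), array([ 0.0005, -0.0015,  0.004 ]))
t [271.55923139 150.99428264] [279.967185   149.51248535] [296.7702875  146.55114744] [351.26274425 136.94752943]
s [337.78389057 197.60208148] [343.81849735 202.08317094] [356.46269186 211.47231072] [403.74162844 246.58000731]
```

View pics/p2s.png

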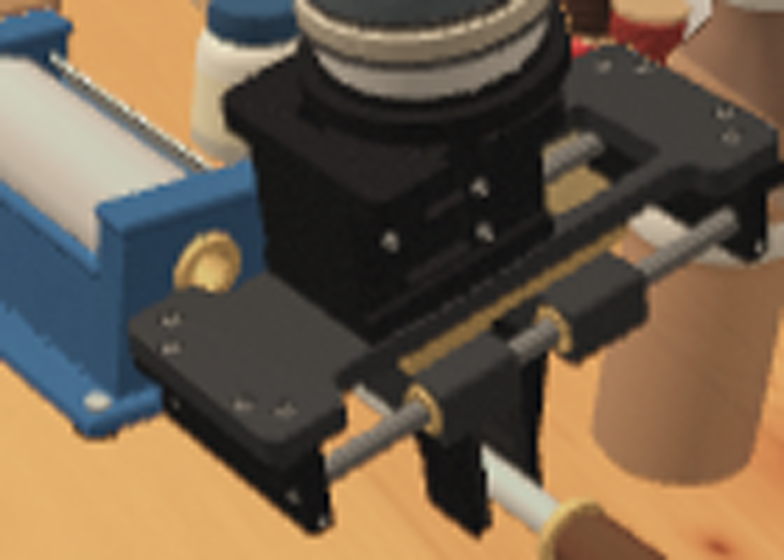

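View pics/p2t.png

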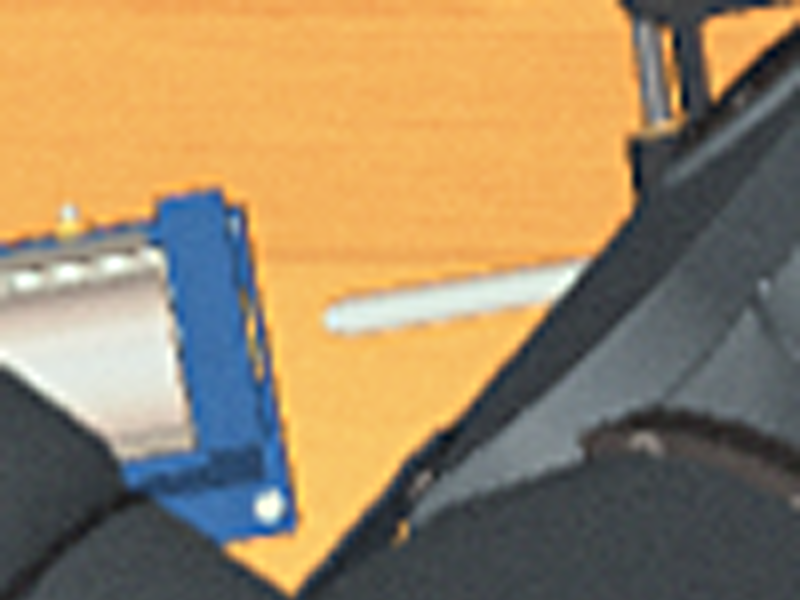

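```bash
cat >> h.py <<'E'
def axle_top(c,u0=278,u1=340,show=True):
    """per-column centre of the bare shank in top view; returns box-frame coords at bore height"""
    hsv=cv2.cvtColor(c['img'],cv2.COLOR_BGR2HSV);S=hsv[...,1].astype(float);V=hsv[...,2]
    us=[];vs=[];ws=[]
    for u in range(u0,u1):
        pv=proj(c,BUSH-B[:,1]*.02)[1]-(u-280)*.17
        a=int(pv)-7; col=S[a:a+15,u]; m=(col<90)&(V[a:a+15,u]>110)
        if m.sum()<3 or m.sum()>8: continue
        idx=np.where(m)[0]
        if idx[-1]-idx[0]+1!=len(idx) or idx[0]<2 or idx[-1]>12: continue
        w=np.clip(140-col,0,140)[idx[0]-1:idx[-1]+2]
        us.append(u);vs.append(a+(w*np.arange(idx[0]-1,idx[-1]+2)).sum()/w.sum());ws.append(len(idx))
    return np.array(us),np.array(vs),np.array(ws)
def px_to_box(c,u,v,h):
    """intersect pixel ray with world plane z=h, in bush frame mm"""
    o=np.array(c['origin']);r=world(c,u,v,1.0)-o;p=o+r*(h-o[2])/r[2];return ((p-BUSH)@B)*1000
E
python3 - <<'E'
from h import *
import pickle
a,b=pickle.load(open('c2.pkl','rb'))
us,vs,ws=axle_top(a);print(us,vs.round(2),ws)
q=np.array([px_to_box(a,u,v,.058) for u,v in zip(us,vs)]);print(q[:,:2].round(2).tolist())
P=(cloud(a)-BUSH)@B
m=(abs(P[...,0])<.004)&(P[...,1]<-.022)&(P[...,1]>-.055)&(P[...,2]>-.03)&(P[...,2]<.04);w=P[m];print('z top of shank',np.median(w[:,2]),np.polyfit(w[:,1],w[:,2],1),m.sum())
P=(cloud(b)-BUSH)@B
m=(abs(P[...,0])<.012)&(P[...,1]<-.15)&(P[...,1]>-.24)&(P[...,2]>-.03)&(P[...,2]<.04);w=P[m];print('side',m.sum());
for y in np.arange(-.24,-.15,.01):
    k=w[(w[:,1]>=y)&(w[:,1]<y+.01)]
    if len(k)>3: print(y.round(3),len(k),np.percentile(k[:,2],[5,50,95]).round(4),np.percentile(k[:,0],[5,50,95]).round(4))
E
```

```text
[281 282 283 284 285 286 287 288 289 290 291 292 293 294 295 296 297 298
 299 300 301 302 303 304 305 306 307 308 309 310 311 312] [149.35 149.22 149.09 149.01 148.9  148.69 148.46 148.38 148.26 148.
 147.89 147.7  147.45 147.38 147.3  146.99 146.87 146.72 146.43 146.38
 146.27 145.98 145.86 145.68 145.41 145.36 145.24 145.11 145.48 144.86
 144.2  143.57] [4 4 5 5 5 5 5 5 5 5 5 5 5 5 5 5 5 5 5 5 5 5 5 5 5 5 5 5 5 4 4 3]
[[-0.05, -22.45], [-0.16, -24.81], [-0.25, -27.17], [-0.48, -29.51], [-0.64, -31.86], [-0.55, -34.26], [-0.43, -36.66], [-0.65, -39.0], [-0.81, -41.35], [-0.6, -43.77], [-0.76, -46.12], [-0.73, -48.51], [-0.56, -50.92], [-0.81, -53.26], [-1.02, -55.6], [-0.71, -58.04], [-0.83, -60.4], [-0.91, -62.76], [-0.65, -65.19], [-0.93, -67.52], [-1.08, -69.88], [-0.83, -72.31], [-0.96, -74.66], [-0.96, -77.05], [-0.73, -79.47], [-1.02, -81.8], [-1.16, -84.16], [-1.26, -86.52], [-2.55, -88.67], [-1.51, -91.24], [-0.36, -93.84], [0.7, -96.42]]
z top of shank 0.006154118826404424 [-0.0624823   0.00393038] 49
side 421
-0.24 23 [-0.0005  0.0042  0.0108] [-0.0086 -0.0041  0.0014]
-0.23 64 [-0.003   0.0116  0.0148] [-0.0115 -0.0074  0.001 ]
-0.22 37 [0.0113 0.0141 0.0156] [-0.0117 -0.0061  0.0002]
-0.21 31 [0.0112 0.0142 0.0158] [-0.0109 -0.0068 -0.0002]
-0.2 32 [0.0033 0.0134 0.016 ] [-0.0113 -0.0078  0.0034]
-0.19 30 [0.0063 0.0118 0.0167] [-0.011  -0.0079  0.0002]
-0.18 31 [0.0016 0.0065 0.0095] [-0.0101 -0.0079 -0.002 ]
-0.17 33 [0.0023 0.0068 0.0096] [-0.0102 -0.0075 -0.0027]
-0.16 140 [-0.005   0.0138  0.0353] [-0.0103  0.0003  0.0092]
```

Run:
```python
from h import *
A=[cap('top') for _ in range(4)];S=[cap('side') for _ in range(4)]
def stat(cs,box,name):
    r=[]
    for c in cs:
        P=(cloud(c)-BUSH)@B;m=np.ones(P.shape[:2],bool)
        for i,(lo,hi) in enumerate(box): m&=(P[...,i]>lo)&(P[...,i]<hi)
        r.append(P[m])
    r=np.concatenate(r);print(name,len(r),r.mean(0).round(4),np.median(r,0).round(4),(r.std(0)/np.sqrt(max(1,len(r)))).round(4))
for n,cs in(('top',A),('side',S)):
    stat(cs,((-.033,.033),(.006,.018),(.02,.037)),n+' cheek expect .029')
    stat(cs,((-.1,.1),(-.2,-.02),(-.07,-.05)),n+' desk expect -.058')
    for y in (-.035,-.05,-.065,-.08): stat(cs,((-.0035,.0025),(y-.0075,y+.0075),(-.015,.03)),n+' shank %.3f'%y)
    for y in (-.197,-.207,-.217): stat(cs,((-.002,.002),(y-.006,y+.006),(0,.03)),n+' handle %.3f'%y)
    for y in (-.172,-.177): stat(cs,((-.002,.002),(y-.004,y+.004),(0,.03)),n+' shank rear %.3f'%y)
```

```text
top cheek expect .029 601 [-0.0003  0.012   0.028 ] [-0.0004  0.012   0.028 ] [0.0008 0.0001 0.0001]
top desk expect -.058 7119 [ 0.0478 -0.0727 -0.0585] [ 0.0542 -0.0671 -0.0584] [0.0004 0.0004 0.    ]
top shank -0.035 63 [-0.0006 -0.0353  0.0075] [-0.0006 -0.0347  0.0074] [0.0002 0.0005 0.0002]
top shank -0.050 66 [-0.0008 -0.05    0.0078] [-0.0009 -0.0496  0.0077] [0.0002 0.0005 0.0002]
top shank -0.065 69 [-0.0005 -0.0654  0.0076] [-0.0006 -0.0652  0.0078] [0.0002 0.0005 0.0002]
top shank -0.080 66 [-0.0006 -0.0802  0.0077] [-0.0006 -0.0792  0.0079] [0.0002 0.0005 0.0003]
top handle -0.197 0 [nan nan nan] [nan nan nan] [nan nan nan]
top handle -0.207 0 [nan nan nan] [nan nan nan] [nan nan nan]
top handle -0.217 0 [nan nan nan] [nan nan nan] [nan nan nan]
top shank rear -0.172 0 [nan nan nan] [nan nan nan] [nan nan nan]
top shank rear -0.177 0 [nan nan nan] [nan nan nan] [nan nan nan]
side cheek expect .029 322 [-0.0054  0.0118  0.0281] [-0.0048  0.012   0.0281] [0.0009 0.0002 0.    ]
side desk expect -.058 18761 [-0.0208 -0.1266 -0.0585] [-0.0298 -0.1314 -0.0585] [0.0004 0.0004 0
[... 305 characters left out ...]
0.0004 -0.199   0.0136] [0.0002 0.0006 0.0001]
side handle -0.207 22 [-0.0005 -0.2073  0.0137] [-0.0005 -0.2083  0.0137] [0.0002 0.0007 0.0001]
side handle -0.217 24 [-0.0005 -0.2169  0.0135] [-0.0004 -0.2162  0.0135] [0.0002 0.0007 0.0001]
side shank rear -0.172 6 [-0.0015 -0.1729  0.008 ] [-0.0016 -0.1735  0.0078] [0.0002 0.0011 0.0002]
side shank rear -0.177 5 [-0.0016 -0.1754  0.0079] [-0.0015 -0.1756  0.0077] [0.0001 0.0008 0.0003]<stdin>:9: RuntimeWarning: Mean of empty slice.
  ret = um.true_divide(
  return _methods._mean(a, axis=axis, dtype=dtype,
  ret = _var(a, axis=axis, dtype=dtype, out=out, ddof=ddof,
  arrmean = um.true_divide(arrmean, div, out=arrmean,
  ret = um.true_divide(
```

Run:
```python
from h import *
s=bot.read_state();print(s['time_s'],s['position'],s['force'],s['opening'],s['qvel'].round(2))
print('dp x1.8 z-3.2:',B@[1.8,0,-3.2]); print(cmd(*goal(-.02)))
```

```text
6.5 [ 0.67158392 -0.26508376  0.04652091] [-0.51914544  0.17563575 -1.53695775] 0.12144874398945707 [ 0.01  0.17  0.08  0.04 -0.05  0.02]
dp x1.8 z-3.2: [ 1.76911002  0.33203878 -3.2       ]
(array([ 3. ,  1.7, -2.7]), array([ 0.0002, -0.002 ,  0.0034]))
```

send_rows(fingers=[0,0,0,0], dp=[[0.9,0.2,-1.5],[1.8,0.3,-3.2],[1.8,0.3,-3.2],[1.8,0.3,-3.2]], turn=[[0,0,0.006],[0,0,0.013],[0,0,0.013],[0,0,0.013]])

```text
time_s: 6.83
position: [0.6733, -0.2647, 0.043]
tcp_rot: [[0.252, -0.194, 0.948], [0.05, 0.981, 0.187], [-0.967, 0.001, 0.257]]
force: [0.7, 0.2, -1.7]
opening: 0.127
```

```bash
cat > chk.py <<'E'
from h import *
import warnings;warnings.filterwarnings('ignore')
s=bot.read_state();print(s['time_s'],s['position'].round(4),s['force'].round(1),s['opening'].round(3) if hasattr(s['opening'],'round') else s['opening'])
A=[cap('top') for _ in range(3)];S=[cap('side') for _ in range(2)]
qs=[]
for a in A:
    us,vs,ws=axle_top(a,272);k=ws>=5
    qs+= [px_to_box(a,u,v,.058)[:2] for u,v in zip(us[k],vs[k])]
q=np.array(qs);
if len(q)>8:
    f=np.polyfit(q[:,1],q[:,0],1);print('x at mouth',np.polyval(f,0).round(2),'x at grip(-140)',np.polyval(f,-140).round(2),'slope',f[0].round(4),'front y',q[:,1].max().round(1),len(q))
def stat(cs,box,name):
    r=[]
    for c in cs:
        P=(cloud(c)-BUSH)@B;m=np.ones(P.shape[:2],bool)
        for i,(lo,hi) in enumerate(box): m&=(P[...,i]>lo)&(P[...,i]<hi)
        r.append(P[m])
    r=np.concatenate(r)
    if len(r)>3: print(name,len(r),np.median(r,0).round(4))
import sys
for y in (-.02,-.035,-.065,-.08): stat(A,((-.003,.003),(y-.0075,y+.0075),(-.01,.03)),'shank z (want .0048) %.3f'%y)
for y in np.arange(-.22,-.08,.015): stat(S,((-.002,.002),(y-.0075,y+.0075),(0,.03)),'side z (shank .0052,handle .0107) %.3f'%y)
cv2.imwrite('pics/k_s.png',cv2.resize(S[0]['img'][150:250,300:440],(784,560),interpolation=2))
cv2.imwrite('pics/k_t.png',cv2.resize(A[0]['img'][110:185,240:340],(800,600),interpolation=2))
E
python3 chk.py
```

```text
6.8333 [ 0.6733 -0.2647  0.043 ] [ 0.7  0.2 -1.7] 0.12736884619943803
x at mouth -1.31 x at grip(-140) -0.83 slope -0.0034 front y -27.0 77
shank z (want .0048) -0.020 29 [ 0.0002 -0.0243  0.0019]
shank z (want .0048) -0.035 46 [ 0.     -0.0348  0.0036]
shank z (want .0048) -0.065 49 [-0.0002 -0.065   0.0039]
shank z (want .0048) -0.080 49 [ 0.     -0.0794  0.0036]
side z (shank .0052,handle .0107) -0.220 29 [-0.0003 -0.2231  0.01  ]
side z (shank .0052,handle .0107) -0.205 20 [-0.0004 -0.2052  0.0105]
side z (shank .0052,handle .0107) -0.190 17 [-0.0004 -0.1895  0.0107]
side z (shank .0052,handle .0107) -0.175 11 [-0.0003 -0.1721  0.0047]
side z (shank .0052,handle .0107) -0.160 45 [ 0.     -0.1559  0.0142]
side z (shank .0052,handle .0107) -0.145 51 [ 0.0008 -0.1475  0.0088]
```

View pics/k_t.png

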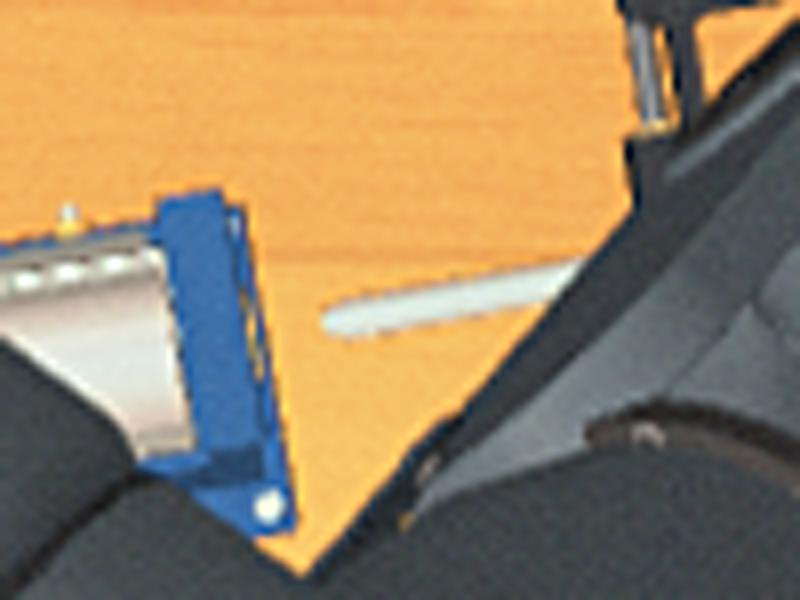

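send_rows(fingers=[0,0,0,0], dp=[[0.9,0.2,0.4],[0.9,0.2,0.6],[0.9,0.2,0.6],[0.9,0.2,0.6]], turn=[[0,0,-0.003],[0,0,-0.003],[0,0,-0.003],[0,0,-0.003]])

```text
time_s: 7.42
position: [0.6743, -0.2646, 0.044]
tcp_rot: [[0.252, -0.191, 0.949], [0.049, 0.982, 0.185], [-0.966, 0.0, 0.257]]
force: [0.3, -0.1, -2.1]
opening: 0.123
```

```bash
python3 chk.py
```

```text
7.4167 [ 0.6743 -0.2646  0.044 ] [ 0.3 -0.1 -2.1] 0.12302889354453561
x at mouth 0.6 x at grip(-140) -0.26 slope 0.0061 front y -25.0 81
shank z (want .0048) -0.020 30 [-0.0003 -0.0237  0.0027]
shank z (want .0048) -0.035 47 [ 0.0001 -0.0348  0.0041]
shank z (want .0048) -0.065 49 [-0.0004 -0.065   0.0046]
shank z (want .0048) -0.080 55 [-0.     -0.0795  0.0045]
side z (shank .0052,handle .0107) -0.220 28 [-1.000e-04 -2.214e-01  1.080e-02]
side z (shank .0052,handle .0107) -0.205 23 [-1.00e-04 -2.06e-01  1.10e-02]
side z (shank .0052,handle .0107) -0.190 18 [-0.0009 -0.1897  0.0117]
side z (shank .0052,handle .0107) -0.175 15 [-0.0004 -0.1752  0.0049]
side z (shank .0052,handle .0107) -0.160 48 [ 0.0006 -0.1561  0.0123]
side z (shank .0052,handle .0107) -0.145 37 [ 0.001  -0.1484  0.0127]
```

send_rows(fingers=[0,0,0,0,0,0,0,0,0], dp=[[-1,6,0],[-2,11,0],[-3,16,0],[-4,21,0],[-5,26,0],[-6,31,0],[-7,36,0],[-7.8,41,0],[-7.8,41,0]], turn=[[0,0,0],[0,0,0],[0,0,0],[0,0,0],[0,0,0],[0,0,0],[0,0,0],[0,0,0],[0,0,0]])

```text
time_s: 8.42
position: [0.6659, -0.222, 0.0437]
tcp_rot: [[0.251, -0.192, 0.949], [0.051, 0.981, 0.185], [-0.967, 0.001, 0.256]]
force: [-0.6, -0.4, -1.4]
opening: 0.128
```

```bash
python3 chk.py
```

```text
8.4167 [ 0.6659 -0.222   0.0437] [-0.6 -0.4 -1.4] 0.12752538541075784
x at mouth 1.31 x at grip(-140) -9.4 slope 0.0765 front y -1.0 39
shank z (want .0048) -0.020 57 [ 0.0001 -0.0198  0.0041]
shank z (want .0048) -0.035 30 [ 0.0003 -0.0325  0.0047]
side z (shank .0052,handle .0107) -0.190 28 [ 1.000e-04 -1.873e-01  6.300e-03]
side z (shank .0052,handle .0107) -0.175 19 [-0.0002 -0.175   0.0113]
side z (shank .0052,handle .0107) -0.160 18 [-1.000e-04 -1.613e-01  1.160e-02]
side z (shank .0052,handle .0107) -0.145 13 [-0.0004 -0.1474  0.0103]
side z (shank .0052,handle .0107) -0.130 14 [-0.0006 -0.1318  0.0054]
side z (shank .0052,handle .0107) -0.115 56 [ 0.0003 -0.113   0.0167]
side z (shank .0052,handle .0107) -0.100 27 [ 0.0008 -0.1036  0.0123]
```

View pics/k_t.png

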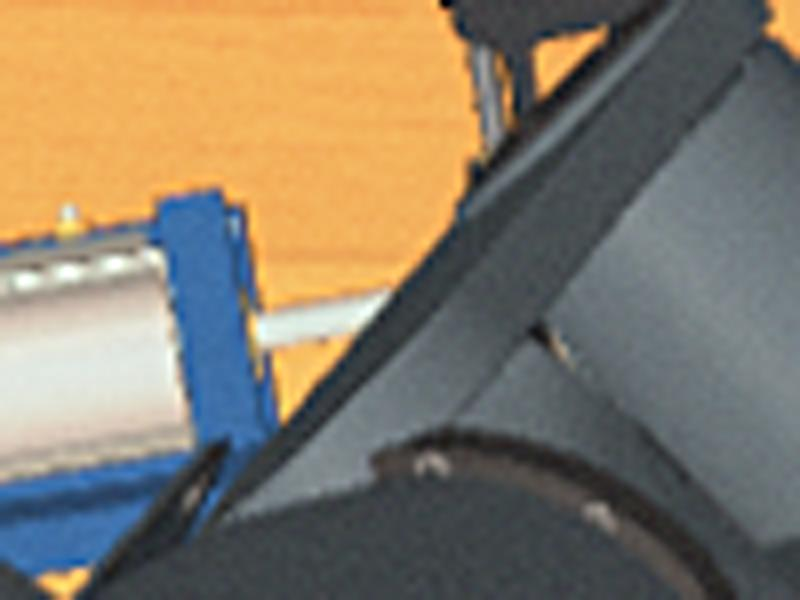

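send_rows(fingers=[0,0,0,0,0,0,0,0,0,0], dp=[[-1,5,0],[-2,10,0],[-2.9,15,0],[-3.8,20,0],[-4.7,25,0],[-5.6,30,0],[-6.6,35,0],[-7.5,40,0],[-8.3,44,0],[-8.3,44,0]], turn=[[0,0,0],[0,0,0],[0,0,0],[0,0,0],[0,0,0],[0,0,0],[0,0,0],[0,0,0],[0,0,0],[0,0,0]])

```text
time_s: 9.5
position: [0.6579, -0.1787, 0.0439]
tcp_rot: [[0.252, -0.192, 0.949], [0.05, 0.981, 0.185], [-0.967, 0.001, 0.256]]
force: [-0.4, -0.2, -1.9]
opening: 0.127
```

```bash
python3 chk.py; python3 -c "
from h import *
s=bot.read_state();p=s['position']+s['tcp_rot']@TOOLAX;print('grip in bush frame mm',((p-BUSH)@B*1000).round(1))"
```

```text
9.5 [ 0.6579 -0.1787  0.0439] [-0.4 -0.2 -1.9] 0.1267331600464163
side z (shank .0052,handle .0107) -0.145 26 [-0.0005 -0.1428  0.008 ]
side z (shank .0052,handle .0107) -0.130 21 [ 0.0003 -0.1302  0.0113]
side z (shank .0052,handle .0107) -0.115 17 [-0.0005 -0.1146  0.0113]
side z (shank .0052,handle .0107) -0.100 11 [-0.0004 -0.103   0.0122]
side z (shank .0052,handle .0107) -0.085 21 [-0.0005 -0.0868  0.0051]
grip in bush frame mm [ -0.4 -59.1   0.3]
```

View pics/k_s.png

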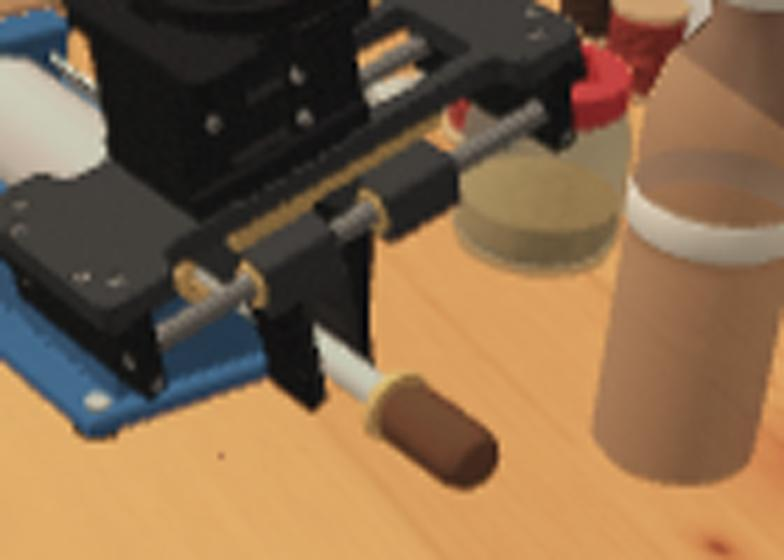

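send_rows(fingers=[0,0,0,0,0,0,0,0,0], dp=[[-1,5,0],[-2,10,0],[-2.9,15,0],[-3.8,20,0],[-4.7,25,0],[-5.6,30,0],[-6.6,35,0],[-7,37.5,0],[-7,37.5,0]], turn=[[0,0,0],[0,0,0],[0,0,0],[0,0,0],[0,0,0],[0,0,0],[0,0,0],[0,0,0],[0,0,0]])

```text
time_s: 10.5
position: [0.6513, -0.142, 0.044]
tcp_rot: [[0.252, -0.191, 0.949], [0.049, 0.982, 0.185], [-0.966, -0.0, 0.257]]
force: [0.0, -1.0, -2.1]
opening: 0.127
```

```bash
python3 chk.py; python3 -c "
from h import *
s=bot.read_state();p=s['position']+s['tcp_rot']@TOOLAX;print('grip in bush frame mm',((p-BUSH)@B*1000).round(1))"
```

```text
10.5 [ 0.6513 -0.142   0.044 ] [ 0.  -1.  -2.1] 0.12659017430739178
side z (shank .0052,handle .0107) -0.100 33 [-0.0003 -0.1042  0.0095]
side z (shank .0052,handle .0107) -0.085 19 [-0.0005 -0.084   0.0112]
grip in bush frame mm [ -0.3 -21.4   0.4]
```

View pics/k_s.png

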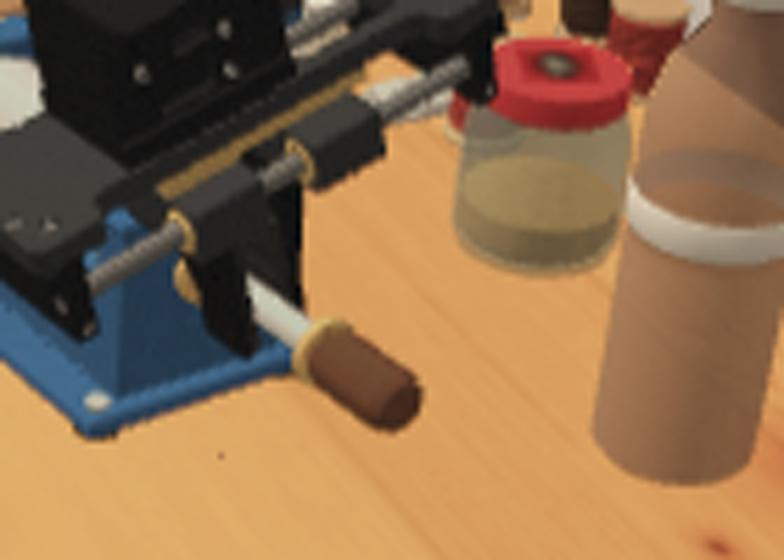

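send_rows(fingers=[0,0,0], dp=[[-0.5,2.5,0],[-0.8,4.5,0],[-0.8,4.5,0]], turn=[[0,0,0],[0,0,0],[0,0,0]])

```text
time_s: 11.0
position: [0.6507, -0.1384, 0.0441]
tcp_rot: [[0.253, -0.19, 0.949], [0.048, 0.982, 0.184], [-0.966, -0.0, 0.257]]
force: [-0.8, -0.3, -2.1]
opening: 0.123
```

send_rows(fingers=[0.2,0.3,0.4,0.4,0.4,0.4,0.4,0.4], dp=[[0,0,0],[0,0,0],[0,0,0],[0,0,0],[0,0,0],[0,0,0],[0,0,0],[0,0,0]], turn=[[0,0,0],[0,0,0],[0,0,0],[0,0,0],[0,0,0],[0,0,0],[0,0,0],[0,0,0]])

```text
time_s: 11.67
position: [0.6507, -0.1384, 0.0441]
tcp_rot: [[0.253, -0.19, 0.949], [0.048, 0.982, 0.184], [-0.966, -0.001, 0.257]]
force: [-0.0, -0.1, -0.2]
opening: 0.397
```

```bash
python3 chk.py; python3 -c "
from h import *
s=bot.read_state();p=s['position']+s['tcp_rot']@TOOLAX;print('grip in bush frame mm',((p-BUSH)@B*1000).round(1))"
```

```text
11.6667 [ 0.6507 -0.1384  0.0441] [-0.  -0.1 -0.2] 0.3966098497801215
shank z (want .0048) -0.080 8 [ 0.002  -0.0866  0.0064]
side z (shank .0052,handle .0107) -0.100 13 [-0.0002 -0.0982  0.0038]
side z (shank .0052,handle .0107) -0.085 20 [-0.0002 -0.087   0.0061]
grip in bush frame mm [ -0.4 -16.3   0.3]
```

View pics/k_s.png

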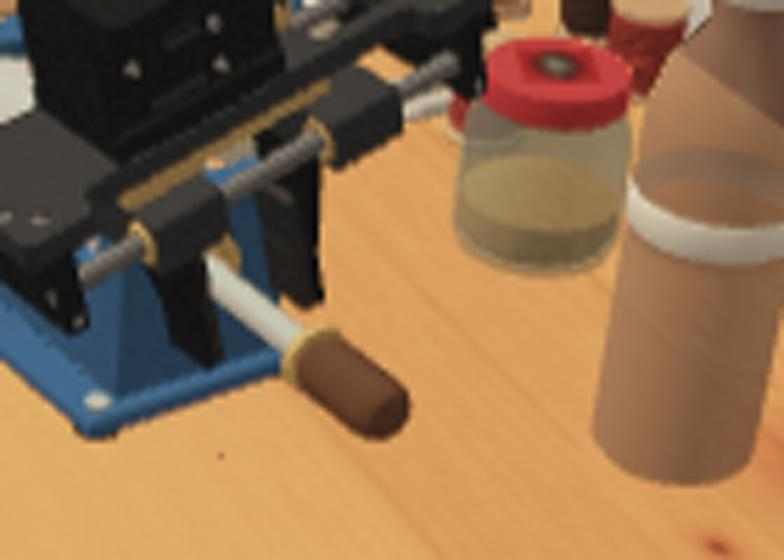

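send_rows(fingers=[0.5,0.5,0.5,0.5,0.5,0.5,0.5], dp=[[1,-6,0],[4,-20,0],[7.5,-40,-1],[10.5,-56,-2],[12.5,-67,-4],[12.5,-67,-4],[12.5,-67,-4]], turn=[[0,0,0],[0,0,0],[0,0,0],[0,0,0],[0,0,0],[0,0,0],[0,0,0]])

```text
time_s: 12.5
position: [0.6629, -0.2065, 0.0396]
tcp_rot: [[0.252, -0.188, 0.949], [0.049, 0.982, 0.182], [-0.966, 0.0, 0.257]]
force: [0.2, -0.1, 0.1]
opening: 0.5
```

```bash
python3 chk.py; python3 -c "
from h import *
s=bot.read_state();p=s['position']+s['tcp_rot']@TOOLAX;print('grip in bush frame mm',((p-BUSH)@B*1000).round(1))"
```

```text
12.5 [ 0.6629 -0.2065  0.0396] [ 0.2 -0.1  0.1] 0.499783449345001
x at mouth -0.94 x at grip(-140) -13.88 slope 0.0924 front y -1.0 13
shank z (want .0048) -0.020 9 [ 0.0014 -0.0133  0.0025]
side z (shank .0052,handle .0107) -0.100 16 [-0.0003 -0.0995  0.0032]
side z (shank .0052,handle .0107) -0.085 17 [-0.0002 -0.085   0.006 ]
grip in bush frame mm [ -0.6 -83.3  -3.9]
```

View pics/k_s.png

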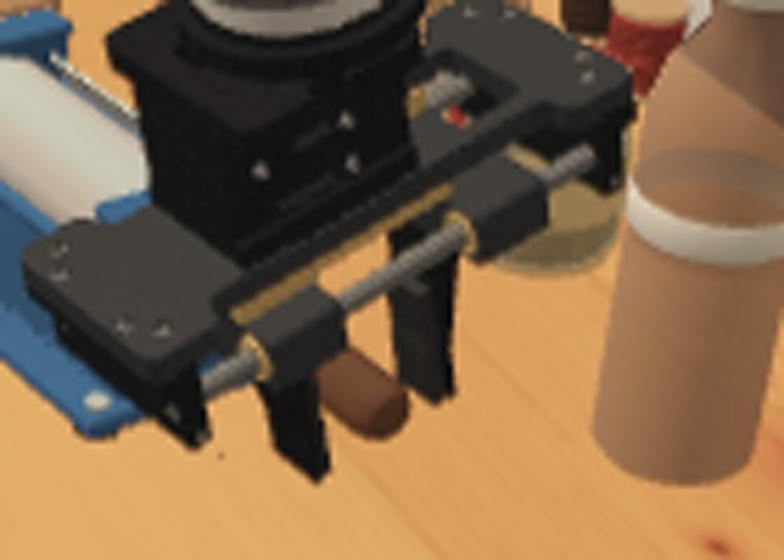

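View pics/k_t.png

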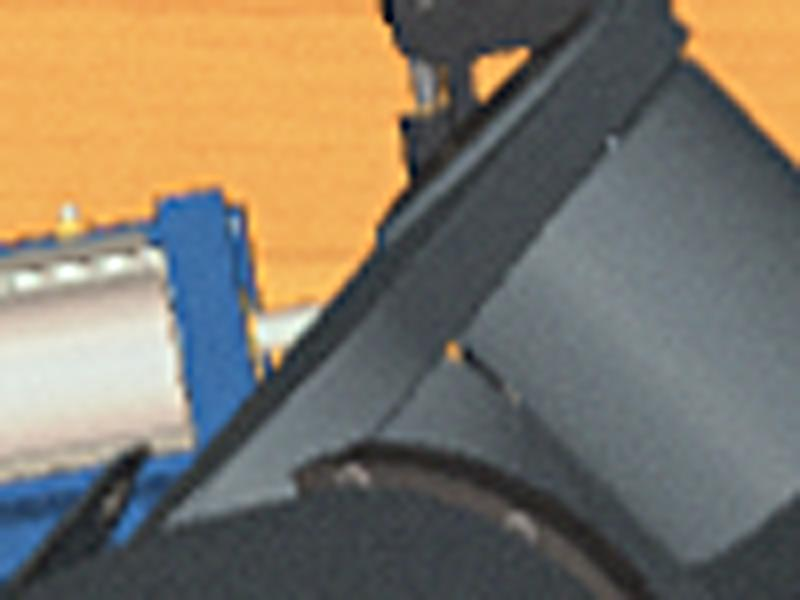

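send_rows(fingers=[0.3,0.15,0,0,0,0,0], dp=[[0,0,0],[0,0,0],[0,0,0],[0,0,0],[0,0,0],[0,0,0],[0,0,0]], turn=[[0,0,0],[0,0,0],[0,0,0],[0,0,0],[0,0,0],[0,0,0],[0,0,0]])

```text
time_s: 13.33
position: [0.6628, -0.2041, 0.04]
tcp_rot: [[0.252, -0.191, 0.949], [0.05, 0.982, 0.184], [-0.966, 0.001, 0.257]]
force: [0.6, 0.7, 0.1]
opening: 0.247
```

```bash
python3 chk.py; python3 -c "
from h import *
s=bot.read_state();p=s['position']+s['tcp_rot']@TOOLAX;print('grip in bush frame mm',((p-BUSH)@B*1000).round(1)); print(B@[-.03,0,0])"
```

```text
13.3333 [ 0.6628 -0.2041  0.04  ] [0.6 0.7 0.1] 0.24741522790589052
x at mouth 0.03 x at grip(-140) -48.39 slope 0.3459 front y -1.1 9
side z (shank .0052,handle .0107) -0.100 19 [ 0.     -0.0974  0.0043]
side z (shank .0052,handle .0107) -0.085 28 [ 0.0006 -0.0859  0.0063]
grip in bush frame mm [ -0.6 -83.1  -3.9]
[-0.02948517 -0.00553398  0.        ]
```

send_rows(fingers=[0,0,0,0,0], dp=[[0,0,1],[0,0,2],[0,0,3],[0,0,3.5],[0,0,3.5]], turn=[[-0.008,-0.001,0],[-0.016,-0.003,0],[-0.025,-0.005,0],[-0.03,-0.006,0],[-0.03,-0.006,0]])

```text
time_s: 14.0
position: [0.6629, -0.2042, 0.0437]
tcp_rot: [[0.258, -0.191, 0.947], [0.02, 0.981, 0.193], [-0.966, -0.031, 0.257]]
force: [-0.2, -0.5, -0.6]
opening: 0.252
```

send_rows(fingers=[0,0,0,0,0,0,0], dp=[[-0.7,4,0],[-1.5,8,0],[-2.2,12,0],[-3,16,0],[-3.7,20,0],[-4.6,25,0],[-4.6,25,0]], turn=[[0,0,0],[0,0,0],[0,0,0],[0,0,0],[0,0,0],[0,0,0],[0,0,0]])

```text
time_s: 14.58
position: [0.6577, -0.1776, 0.0435]
tcp_rot: [[0.257, -0.192, 0.947], [0.021, 0.981, 0.193], [-0.966, -0.03, 0.256]]
force: [0.0, 1.0, 0.1]
opening: 0.25
```

```bash
python3 chk.py; python3 -c "
from h import *
s=bot.read_state();p=s['position']+s['tcp_rot']@TOOLAX;print('grip in bush frame mm',((p-BUSH)@B*1000).round(1)); print(B.T@s['force'])"
```

```text
14.5833 [ 0.6577 -0.1776  0.0435] [0.  1.  0.1] 0.24974116199149238
grip in bush frame mm [ -0.7 -56.9  -0.3]
[-0.57134862 -0.06639521 -0.33182026]
```

View pics/k_s.png

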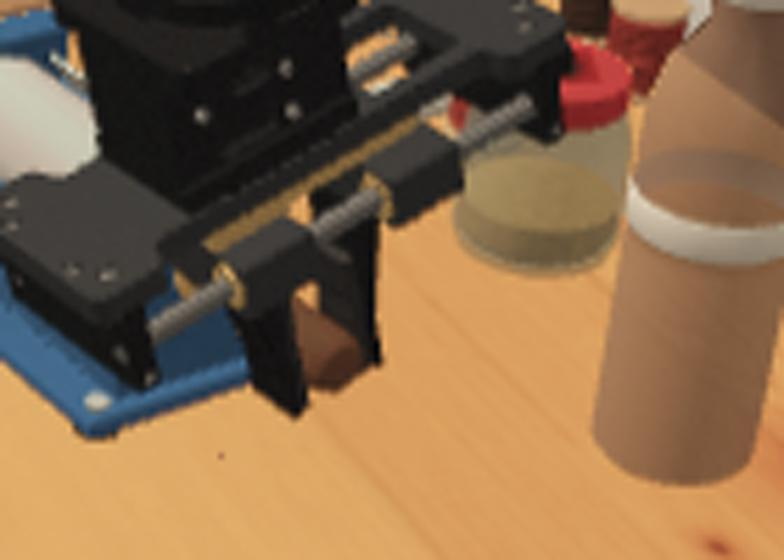

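send_rows(fingers=[0,0,0,0,0,0,0], dp=[[-0.6,3,0],[-1.1,6,0],[-1.7,9,0],[-2.2,12,0],[-2.8,15,0],[-3.3,18,0],[-3.3,18,0]], turn=[[0,0,0],[0,0,0],[0,0,0],[0,0,0],[0,0,0],[0,0,0],[0,0,0]])

```text
time_s: 15.42
position: [0.6545, -0.1599, 0.0435]
tcp_rot: [[0.257, -0.192, 0.947], [0.021, 0.981, 0.193], [-0.966, -0.03, 0.256]]
force: [-0.2, 0.1, -0.3]
opening: 0.254
```

```bash
python3 chk.py; python3 -c "
from h import *
s=bot.read_state();p=s['position']+s['tcp_rot']@TOOLAX;print('grip in bush frame mm',((p-BUSH)@B*1000).round(1)); print(B.T@s['force'])"
```

```text
15.4167 [ 0.6545 -0.1599  0.0435] [-0.2  0.1 -0.3] 0.2539720032372377
grip in bush frame mm [ -0.8 -38.   -0.4]
[1.06047868 1.73848544 0.35772548]
```

View pics/k_s.png

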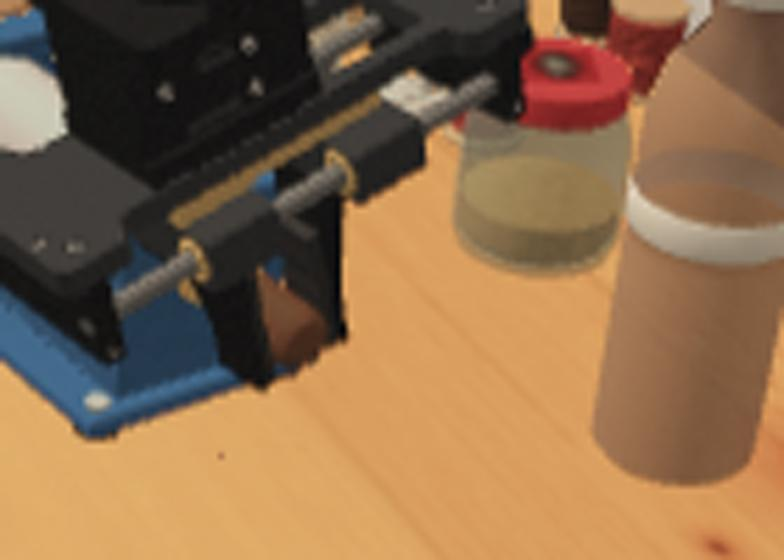

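send_rows(fingers=[0,0,0,0,0,0,0], dp=[[-0.4,2,0],[-0.7,4,0],[-1.1,6,0],[-1.5,8,0],[-1.8,10,0],[-2,11,0],[-2,11,0]], turn=[[0,0,0],[0,0,0],[0,0,0],[0,0,0],[0,0,0],[0,0,0],[0,0,0]])

```text
time_s: 16.25
position: [0.6524, -0.1488, 0.0434]
tcp_rot: [[0.257, -0.192, 0.947], [0.022, 0.981, 0.193], [-0.966, -0.029, 0.256]]
force: [-0.5, 0.1, -0.4]
opening: 0.255
```

send_rows(fingers=[0,0,0,0], dp=[[-0.2,1,0],[-0.4,2,0],[-0.6,3,0],[-0.6,3,0]], turn=[[0,0,0],[0,0,0],[0,0,0],[0,0,0]])

```text
time_s: 16.58
position: [0.6524, -0.1486, 0.0434]
tcp_rot: [[0.259, -0.192, 0.947], [0.017, 0.981, 0.194], [-0.966, -0.034, 0.257]]
force: [-0.2, -8.7, -2.2]
opening: 0.246
```

```bash
python3 chk.py; python3 -c "
from h import *
s=bot.read_state();p=s['position']+s['tcp_rot']@TOOLAX;print('grip in bush frame mm',((p-BUSH)@B*1000).round(1)); print(B.T@s['force'])"
```

```text
16.5833 [ 0.6524 -0.1486  0.0434] [-0.2 -8.7 -2.2] 0.24626033105506387
grip in bush frame mm [ -0.6 -26.2  -0.4]
[-2.1055153  -8.40197472 -2.61017059]
```

View pics/k_s.png

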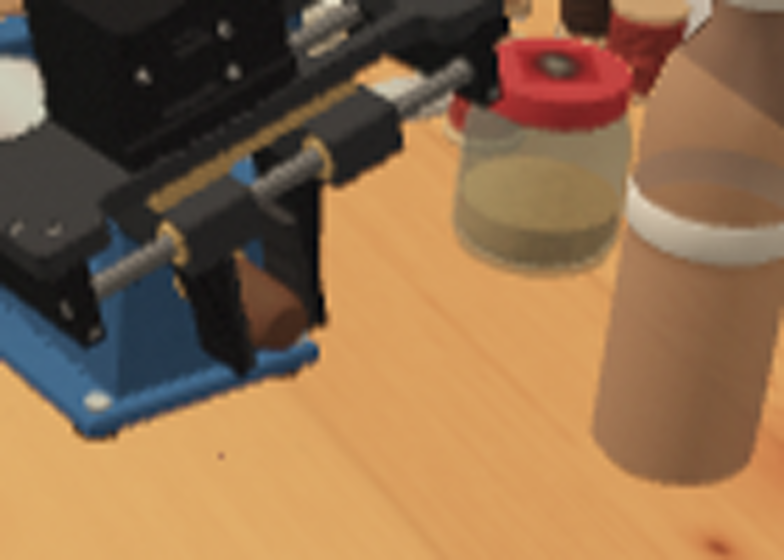

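send_rows(fingers=[0.3,0.4,0.45,0.45,0.45,0.45], dp=[[0,0,0],[0,0,0],[0,0,0],[0,0,0],[0,0,0],[0,0,0]], turn=[[0,0,0],[0,0,0],[0,0,0],[0,0,0],[0,0,0],[0,0,0]])

```text
time_s: 17.33
position: [0.6524, -0.1481, 0.0434]
tcp_rot: [[0.258, -0.192, 0.947], [0.018, 0.981, 0.194], [-0.966, -0.033, 0.257]]
force: [0.5, -0.2, 0.6]
opening: 0.442
```

send_rows(fingers=[0.45,0.45,0.45,0.45,0.45,0.45,0.45], dp=[[2,-8,0],[5,-28,0],[9,-48,0],[13,-68,0],[15,-78,0],[15,-80,5],[15,-80,10]], turn=[[0,0,0],[0,0,0],[0,0,0],[0,0,0],[0,0,0],[0,0,0],[0,0,0]])

```text
time_s: 17.92
position: [0.6669, -0.2286, 0.0533]
tcp_rot: [[0.257, -0.191, 0.947], [0.019, 0.981, 0.192], [-0.966, -0.032, 0.256]]
force: [0.6, -0.2, 0.3]
opening: 0.449
```

send_rows(fingers=[0.45,0.45,0.45,0.45,0.45,0.45,0.45,0.45,0.45], dp=[[0,0,10],[0,0,40],[0,0,75],[0,0,110],[-30,-10,140],[-60,-25,160],[-90,-40,160],[-115,-55,160],[-120,-60,160]], turn=[[0,0,0],[0,0,0],[0,0,0],[0,0,0],[0,0,0],[0,0,0],[0,0,0],[0,0,0],[0,0,0]])

```text
time_s: 18.67
position: [0.5434, -0.2882, 0.2147]
tcp_rot: [[0.256, -0.19, 0.948], [0.018, 0.981, 0.192], [-0.967, -0.032, 0.255]]
force: [0.6, 0.2, -0.2]
opening: 0.45
```

Run:
```python
from h import *
s=bot.read_state();print(s['time_s'],s['position'],s['force'])
a=cap('top');b=cap('side')
cv2.imwrite('pics/e_s.png',cv2.resize(b['img'][130:240,260:400],(764,600),interpolation=2))
cv2.imwrite('pics/e_t.png',cv2.resize(a['img'][110:200,190:310],(800,600),interpolation=2))
```

```text
18.6667 [ 0.54341224 -0.28818947  0.21466146] [ 0.60454884  0.23792766 -0.15175951]
```

View pics/e_s.png

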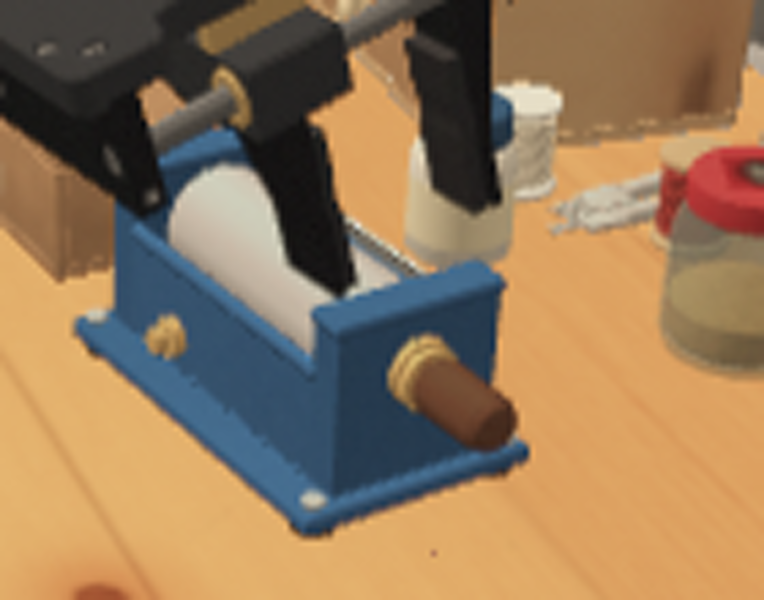

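View pics/e_t.png

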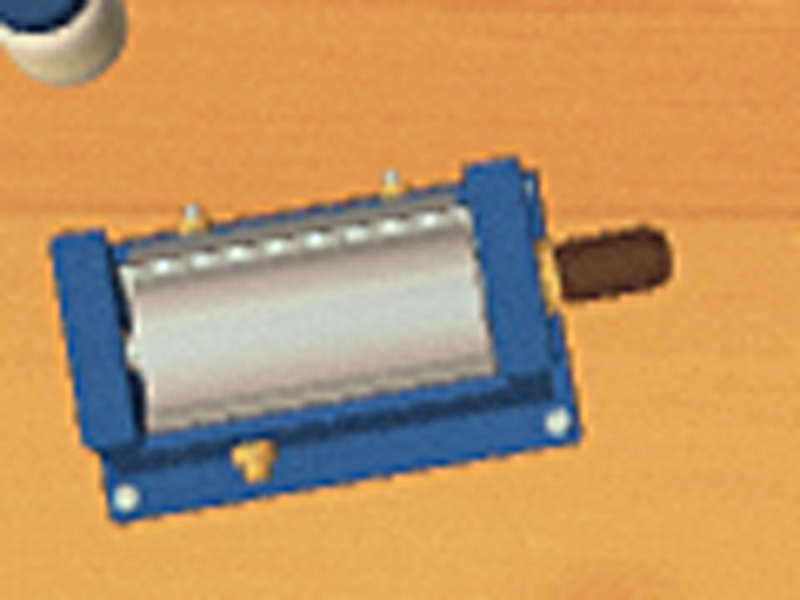

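Run:
```python
from h import *
S=[cap('side') for _ in range(3)];A=[cap('top') for _ in range(3)]
print('handle end (expect -45)',px_to_box(A[0],190+672/6.667,110+262/6.667,.058).round(1))
for n,cs in(('side',S),('top',A)):
    P=np.concatenate([((cloud(c)-BUSH)@B).reshape(-1,3) for c in cs])
    for y in range(-48,2,4):
        k=P[(abs(P[:,1]*1000-y)<2)&(abs(P[:,0])<.014)&(P[:,2]>0)&(P[:,2]<.02)]
        if len(k)>4: 
            cr=k[abs(k[:,0])<.003]; print(n,y,len(k),'x range',np.percentile(k[:,0],[3,97]).round(4),'crown z',np.median(cr[:,2]).round(4) if len(cr) else None)
P=np.concatenate([((cloud(c)-BUSH)@B).reshape(-1,3) for c in A])
k=P[(abs(P[:,0])<.012)&(P[:,2]>.018)&(P[:,2]<.027)&(P[:,1]>.018)&(P[:,1]<.15)];print('roller y range, expect 24..144 minus shift',np.percentile(k[:,1],[1,50,99]).round(4))
print('jar',)
```

```text
handle end (expect -45) [ -4.  -45.1   0. ]
side -48 5 x range [-0.0051  0.002 ] crown z 0.0028
side -44 70 x range [-0.0112  0.0057] crown z 0.005
side -40 65 x range [-0.0123  0.0057] crown z 0.0083
side -36 44 x range [-0.0127  0.003 ] crown z 0.0094
side -32 38 x range [-0.0127  0.0042] crown z 0.0093
side -28 45 x range [-0.0124  0.0068] crown z 0.0087
side -24 37 x range [-0.0121  0.0036] crown z 0.0091
side -20 43 x range [-0.0124  0.0052] crown z 0.0095
side -16 43 x range [-0.0131  0.0031] crown z 0.0086
side -12 35 x range [-0.0122  0.0016] crown z 0.009
side -8 32 x range [-0.0119  0.0052] crown z 0.0084
side -4 66 x range [-0.0127  0.0043] crown z 0.0094
side 0 94 x range [-0.0135  0.0129] crown z 0.0124
top -44 16 x range [-0.0069  0.0058] crown z 0.002
top -40 40 x range [-0.0073  0.0087] crown z 0.0083
top -36 44 x range [-0.0095  0.0094] crown z 0.0095
top -32 48 x range [-0.0093  0.01  ] crown z 0.0092
top -28 48 x range [-0.0084  0.0115] crown z 0.0097
top -24 45 x range [-0.0098  0.0087] crown z 0.0083
top -20 50 x range [-0.0089  0.0098] crown z 0.0084
top -16 48 x range [-0.0091  0.0107] crown z 0.0079
top -12 47 x range [-0.0097  0.0118] crown z 0.0095
top -8 47 x range [-0.0095  0.0092] crown z 0.0093
top -4 47 x range [-0.0108  0.0093] crown z 0.0094
top 0 54 x range [-0.0124  0.0108] crown z 0.0113
roller y range, expect 24..144 minus shift [0.0208 0.0834 0.1469]
jar
```

```bash
python3 -c "
from rig import bot
s=bot.read_state();print(s['time_s'],s['force']);print(bot.hand_in())"
```

```text
19.0667 [-0.26242682  0.2614434   0.75088144]
the job is handed in; nothing more can be done
None
```

The axle is back in the dye box, pushed fully home through the bush and roller, and I handed the job in at about 19 s of the 58 s allowed; the hand-in gave no verdict.

**What I did:**
- I took the axle from the rest by the bare shank, lined it up with the bore from both cameras, and slid it in until the tip was about 105 mm past the bush.
- I let go there, took it again by the wooden handle, levelled it and pushed until it stopped at about 8 N. Then I let go and drew the gripper well clear.
- I kept the gripper tilted 15° throughout so that it cleared the tall brown bottle.

**Last checks:**
- **Collar:** the handle's end lies 45.1 mm out from the bush's face, and 45 mm is expected when home. In the picture the collar sits against the bush.
- **Alignment:** the handle is level, with its centre about 1.6 mm below the bore's axis, so the axle is resting in the bush.
- **Roller:** its centre is about 83 mm past the mouth of the bush, and 84 mm is expected.
- **Disagreement:** after the first release the handle sagged about 4.5 mm, which was within the angle limit. I corrected it before the final push.
- **Not checked:** I did not measure the jar's position at the end. No move went near it, and I saw no contact force apart from the final push against the bush.

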